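# Turn the lime dish to face the glass container

### The arm

A 6-joint arm with a two-finger parallel gripper is mounted at the origin on the work surface. World frame = base frame: x ahead of the robot, y to its left, z up, the work surface at z = 0. Lengths are in m, angles in rad, forces in N, time in s.
With the tool pointing down it reaches from about 0.35 to 0.975 m from the base axis. Payload 4.9 kg.
Tool frame: the origin (TCP) lies on the centre line of the jaws, within the pads' length; the fingertips stand 14 mm ahead of it and the grasp point (between the pads) lies 5 mm behind it; z points along the fingers, y is the line along which they close (so a half turn about z gives the same grasp; the last joint's range is limited). The gripper opens to 85 mm and grips with 20 to 120 N. Pads are 22 mm wide; open, the fingers measure 114 mm over their backs; the gripper's body (76 mm by 85 mm) begins 54 mm behind the grasp point. The pads swing forward as they close: fully open they stand 13 mm farther back than shut.
Start: joints at [1.053, 0.053, 1.613, -0, 1.476, -0.119], TCP at [0.243, 0.576, 0.245] pointing down, gripper open.
Joint ranges: [-3.01, 3.01], [-1.01, 2.22], [0.06, 2.58], [-1.02, 4.17], [0.09, 2.62], [-3.14, 3.14]. Speed limits (rad/s): [2.57, 2.57, 3.14, 3.14, 3.14, 3.14].

### API

Orientations are given as a unit quaternion [w, x, y, z].
In Python, from plant import * gives the robot as it stands.
- The arm moves only by the tool send_rows, never from a script. Its argument "steps" is a list of rows, each an object with "translation": the shift along the tool's x, y, z in cm, a list of three; "delta_rot": the turn, a rotation vector about the tool's x, y, z in rad, a list of three; "jaw": the finger opening in cm, from 0 to 8.54. In form: [{"translation": [dx, dy, dz], "delta_rot": [rx, ry, rz], "jaw": jaw}, ...]. A call has exactly 8 rows; each row is the pose to reach, as a shift and turn from the pose commanded when the call began, along the tool's axes at that moment; what a row does not reach only later rows make up. A row lasts 1/10 s, in which the tool goes at most 50 mm and 8.59 degrees, less where a joint would pass 70% of its speed; a pose out of reach is approached as far as the arm can. A call with a gripper value outside its range is refused whole. The fingers move at their own pace and stop on an object; the grip force is fixed at half the most. Time passes only in rows, so rows that repeat a pose let the fingers close, or fill a call up. It gives the time, the measured TCP pose, the force, the opening and the grip force at its end, in the units of the state.
- state(): the state, without advancing time (a new reading comes with each control period).
- grab_frame(name): name is "side" or "top" or "wrist"; returns a dict with "pixels" (384x512x3 uint8, blue, green, red), "range_z" (384x512 float32, m along the optical axis (not along the pixel's ray), 0 where there is no reading), "fx", "fy", "cx", "cy" (pixels), "dist" ([k1, k2, p1, p2, k3] as OpenCV has them; the pictures are not rectified), "rvec" (rotation vector, rad) and "tvec" (3), from world to camera coordinates, as OpenCV has them. Camera axes: x right, y down, z forward; pixel columns grow to the right and rows downward; lengths in m; the calibration is good to about 2 mm. A picture is of the moment at which its call begins.
- job_done(): hands the job in; it is judged then, once.
The state is a dict: "time": time; "joint_pos": joint angles; "joint_vel": joint speeds; "joint_efforts": joint torques, N m; "tool_pos": TCP position; "tool_rot": TCP orientation; "contact_force": force on the tool from outside, world axes, zero at the start; "ft_torque": the same for the moment, N m; "gripper_width": opening from 0.0 (shut) to 1.0 (fully open); "grasp_force": force on a finger pad.
Only numpy, scipy, OpenCV 4.12 (cv2) and the standard library are available. Lean on these libraries where they do the work, as an engineer would, in place of code of your own. Each camera call takes 0.05 s, during which the arm holds its last target. There are 200 camera calls.

### The job

Pick up the steel dish by the black bar over it, lift it clear of its cork mat, and while it is still over the mat turn it about a quarter turn until its orange pouring lip points straight at the white glass container. Then carry it towards the container without turning it away, until the end of the lip hangs over the middle of the container's mouth, a little above the rim, and finish there still holding the dish in the gripper, level and still. Keep the dish level and the loose lime in its middle all the time, keep the dish off the container, and do not disturb the container or the other things on the counter.

Things in the scene. Friction and masses are not known exactly. Their poses are not given: they have to be found in the camera images.
- dish_grip (a point): Centre of the steel dish's black grip bar, held by a wire arch straight above the dish's centre. The bar is level, 80 mm long, 14 mm thick, 24 mm tall, its centre 130 mm above the dish's underside (138 mm above the counter at the start). Axes: x from the centre towards the orange lip, y along the bar, z up. At the start the lip points roughly straight away from the robot.
- dish: The dish: round shallow steel pan 170 mm across, rim 34 mm above its underside, on a foot 70 mm across, about 0.3 kg. A fixed arch of 8 mm wire rises from two opposite points of the rim, 166 mm apart, to the bar. Origin at the centre of its underside (8 mm above the counter at the start, on the cork mat), axes as dish_grip.
- dish_lip (a point): Outer end of the orange pouring lip, a flat tongue 45 mm long and 48 mm wide on the rim of the dish: 125 mm from the dish's axis along its x, 36 mm above its underside. The lowest part of the lip is 32 mm above the underside.
- dish_mid (a point): Point on the axis of the dish, 29 mm above its underside: where the lime's centre is when it sits in the middle.
- lime_center (a point): Centre of a loose green lime, a ball 40 mm across, 40 g, resting in the middle of the dish, its top about 80 mm under the centre of the bar. The dish slopes up from the middle at about 14 degrees, later 33, so the lime rolls if the dish is tilted or jerked.
- mat: Round cork mat fixed to the counter, 120 mm across, 8 mm thick; origin at the centre of its underside. The dish stands in its middle at the start.
- container: The white glass container, open and empty, round, 132 mm across the rim, 104 mm at the foot, 60 mm tall, 5 mm wall, 0.45 kg, loose; origin at the centre of its underside. It stands on the counter 0.25 to 0.31 m to the left or to the right of the mat, and the red lunch carrier on the other side.
- container_mouth (a point): Centre of the container's mouth, level with its rim, 60 mm above the counter.
- carrier: Bystander: red lunch carrier with a steel lock on its front, 106 x 146 mm, 108 mm tall, with a steel bow handle to 137 mm; origin at the centre of its underside.
- spoon: Bystander: steel spoon, 160 mm long, lying on the counter beyond the dish; origin at the middle of its underside.
- katori: Bystander: small steel bowl, 84 mm across, 40 mm tall, beyond the dish; origin at the centre of its underside.
Not all that is in view belongs to the job. Several things have the shape of the dish; the one meant has the colours described above.

How it is judged:
On the way, in this order (a step that is already met when the one before it is completed fails the run):
1. the dish is lifted at least 20 mm clear of the mat, over the mat, level, with the lime in its middle (height (world z) of dish above 0.028 m and horizontal distance between dish and mat below 0.06 m and angle between dish's own z axis and vertical below 0.15 rad and horizontal distance between lime_center and dish_mid below 0.02 m), for 0.2 s.
2. still lifted and over the mat (within 60 mm), the dish is turned so that its lip points at the container (the container's centre within 50 mm of the line through the lip) (height (world z) of dish above 0.028 m and horizontal distance between dish and mat below 0.06 m and x of container_mouth in the frame of dish above 0.12 m and y of container_mouth in the frame of dish between -0.05 and 0.05 m and angle between dish's own z axis and vertical below 0.15 rad), for 0.2 s.
3. the end of the lip is brought over the middle of the container's mouth (horizontal distance between dish_lip and container_mouth below 0.03 m and height (world z) of dish_lip above 0.066 m), for 0.2 s.
At the end, for the whole second after the job is handed in: Only the gripper holds the dish: lip end within 30 mm sideways of the mouth's centre, 6 to 90 mm above the container's rim, dish on the mat's side of the container, tilt under 0.12 rad, still, lime within 18 mm of its middle (all of step 3 and height (world z) of dish_lip below 0.15 m and x of mat in the frame of dish below -0.03 m and angle between dish's own z axis and vertical below 0.12 rad and horizontal distance between lime_center and dish_mid below 0.018 m and linear speed of dish below 0.03 m/s and angular speed of dish below 0.2 rad/s and contact force between dish and the fingers above 1 N and contact force between dish and container below 0.2 N and contact force between dish and carrier below 0.2 N and contact force between dish and mat below 0.2 N); the arm keeps its last pose, push and grip.
It fails at once if the lime leaves the middle of the dish by more than 25 mm (distance between lime_center and dish_mid above 0.025 m).
It fails at once if the dish tilts more than 0.2 rad (angle between dish's own z axis and vertical above 0.2 rad).
It fails at once if the dish presses on the container (contact force between dish and container above 1 N).
It fails at once if the container is moved by more than 10 mm (distance of container from where it was at the start of the episode above 0.01 m).
It fails at once if the lunch carrier, spoon or small bowl is moved by more than 15 mm (distance of any of carrier, spoon, katori from where it was at the start of the episode above 0.015 m).
It also fails if it takes over 43 s, if anything falls off the work surface, if the arm or the gripper's body presses on something with over 40 N, if the wrist force passes 120 N, or if a joint passes its speed limit or range.

## Working session

There is one attempt and no reset: what is moved stays moved. The work goes in short steps, Python scripts to look and compute and a tool call to move; the robot and the scene stay as the last step left them, time stands still between calls to the robot, and variables do not carry over. Pictures are saved under pics/ and viewed, at most 10 in all, crops included, and the job is handed in when it is done.

Besides the shell and the picture viewer there is one more tool, called as name(argument=value, ...), one argument or row to a line, values as JSON. send_rows: Moves the arm, as the interface text tells. Its arguments: {"type":"object","properties":{"steps":{"type":"array","items":{"type":"object","properties":{"translation":{"type":"array","items":{"type":"number"}},"delta_rot":{"type":"array","items":{"type":"number"}},"jaw":{"type":"number"}}}}},"required":["steps"]}

```bash
ls; mkdir -p pics; cat > h.py <<'E'
from plant import *
import numpy as np, cv2
def cloud(f):
    h,w=f["range_z"].shape
    K=np.array([[f["fx"],0,f["cx"]],[0,f["fy"],f["cy"]],[0,0,1]],float)
    u,v=np.meshgrid(np.arange(w),np.arange(h))
    p=cv2.undistortPoints(np.stack([u,v],-1).reshape(-1,1,2).astype(np.float64),K,np.array(f["dist"],float)).reshape(h,w,2)
    z=f["range_z"].astype(float)
    c=np.dstack([p[...,0]*z,p[...,1]*z,z])
    R=cv2.Rodrigues(np.array(f["rvec"],float))[0]
    P=(c-np.array(f["tvec"]).reshape(3))@R
    P[z==0]=np.nan
    return P
E
python3 - <<'E'
from h import *
for n in ("top","side"):
    f=grab_frame(n); np.save(n+"0.npy",f,allow_pickle=True); cv2.imwrite(f"pics/{n}0.png",f["pixels"])
s=state(); print(s)
E
```

```text
pics
{'time': 0.1, 'joint_pos': array([ 1.05303514e+00,  5.33153258e-02,  1.61418321e+00,  4.88253319e-06,
        1.47599619e+00, -1.19009641e-01]), 'joint_vel': array([ 0.00041144, -0.00150889, -0.0028939 , -0.00251031,  0.00065828,
        0.00109882]), 'joint_efforts': array([-4.81870538e-04, -3.94903421e+01, -3.71363819e+01, -1.48870172e-04,
        3.92029207e-03,  5.68345456e-06]), 'tool_pos': array([0.24239872, 0.57548585, 0.24415491]), 'tool_rot': array([-3.00013072e-04,  1.98057645e-01,  9.80189913e-01, -9.02475068e-04]), 'contact_force': array([-0.21166182, -0.07411529,  0.21727671]), 'ft_torque': array([-0.02365078, -0.05201886, -0.00825199]), 'grasp_force': 0.0, 'gripper_width': 0.9989571762346836}
```

View pics/top0.png

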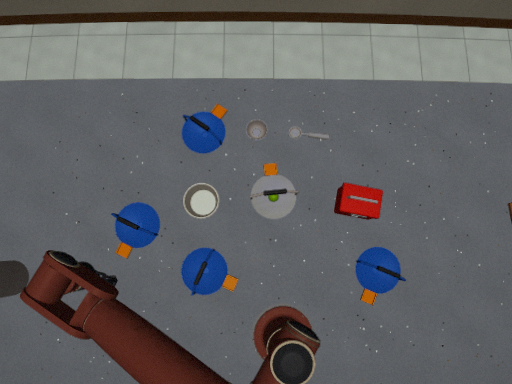

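View pics/side0.png

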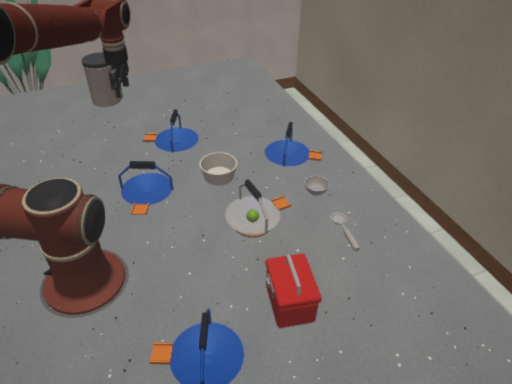

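The top view shows five dishes: four blue ones at (204,132), (137,225), (204,271) and (378,270), and a steel one at (273,196). The steel one fits: it has the lime, black bar, orange lip at (270,170) and mat. The white container is at (202,201) on the left, and the red carrier is at (360,201). Next I'll confirm with a crop and measure.

```bash
python3 - <<'E'
from h import *
f=np.load("top0.npy",allow_pickle=True).item(); P=cloud(f); im=f["pixels"].astype(int)
cv2.imwrite("pics/crop.png",cv2.resize(f["pixels"][150:230,170:310],None,fx=5,fy=5,interpolation=cv2.INTER_CUBIC))
B,G,R=im[...,0],im[...,1],im[...,2]; Z=P[...,2]
v,u=np.mgrid[:384,:512]
reg=lambda a,b,c,d:(u>=a)&(u<b)&(v>=c)&(v<d)
print("counter z",np.nanmedian(Z[reg(230,250,210,240)]))
m=reg(240,310,175,215)&(im.max(-1)<70)&(Z>.135)
X=P[m]; print("bar",m.sum(),X.mean(0),X.min(0),X.max(0))
r=cv2.minAreaRect((X[:,:2]*1000).astype(np.float32)); print(r)
m=reg(255,290,155,182)&(R>200)&(B<80)
X=P[m]; print("lip",m.sum(),np.median(X,0),X.min(0),X.max(0))
m=reg(240,310,165,225)&(Z>.034)&(Z<.05)&(abs(R-B)<30)
c,rad=cv2.minEnclosingCircle((P[m][:,:2]*1000).astype(np.float32));print("dish rim",m.sum(),c,rad)
m=reg(240,310,165,225)&(G>B+60)&(G>R+20)
print("lime",m.sum(),np.median(P[m],0))
m=reg(175,228,175,228)&(Z>.05)&(Z<.07)
c,rad=cv2.minEnclosingCircle((P[m][:,:2]*1000).astype(np.float32));print("cont",m.sum(),c,rad,np.median(P[m],0))
e=cv2.fitEllipse((P[m][:,:2]*1000).astype(np.float32));print(e)
# side view check
f=np.load("side0.npy",allow_pickle=True).item(); P=cloud(f); im=f["pixels"].astype(int);Z=P[...,2]
m=reg(235,275,175,205)&(im.max(-1)<70)&(Z>.12)&(Z<.16)
X=P[m]; print("side bar",m.sum(),X.mean(0),X.min(0),X.max(0))
m=reg(190,245,145,190)&(Z>.05)&(Z<.07)
c,rad=cv2.minEnclosingCircle((P[m][:,:2]*1000).astype(np.float32));print("side cont",m.sum(),c,rad)
m=reg(270,295,195,212)&(im[...,2]>180)&(im[...,0]<80)
print("side lip",np.median(P[m],0))
E
```

```text
counter z -0.0006934297129305152
bar 87 [0.5060954  0.03582755 0.14855845] [ 0.49781956 -0.0028423   0.13928573] [0.51589767 0.07275303 0.15538291]
((506.787109375, 35.396785736083984), (11.492980003356934, 76.10179138183594), 6.169217109680176)
  return _methods._mean(a, axis=axis, dtype=dtype,
  ret = um.true_divide(
Traceback (most recent call last):
ValueError: zero-size array to reduction operation minimum which has no identity
```

View pics/crop.png

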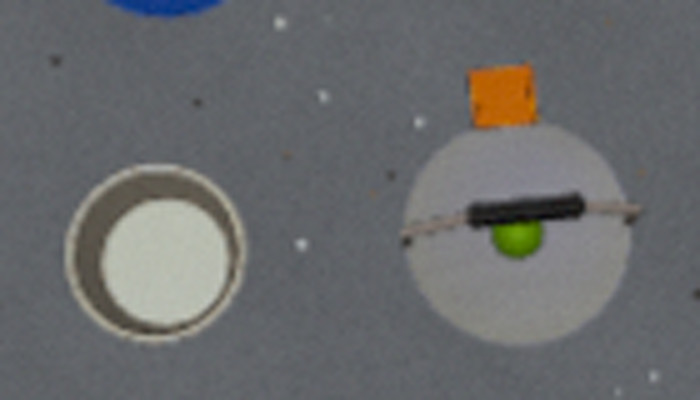

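The crop confirms the steel dish: lime at about (273,197), black bar at (275,192) and orange lip at (270,169). The white container is at (201,200). I'll loosen the colour thresholds.

```bash
cat > m.py <<'E'
from h import *
v,u=np.mgrid[:384,:512]
reg=lambda a,b,c,d:(u>=a)&(u<b)&(v>=c)&(v<d)
mm=lambda X:(X[:,:2]*1000).astype(np.float32)
for n,box in (("top",[(255,290,155,182),(240,310,165,225),(175,228,175,228),(240,310,175,215)]),("side",[(270,295,192,212),(220,290,180,240),(190,245,145,190),(235,275,175,205)])):
    f=np.load(n+"0.npy",allow_pickle=True).item(); P=cloud(f); im=f["pixels"].astype(int);Z=P[...,2]
    hsv=cv2.cvtColor(f["pixels"],cv2.COLOR_BGR2HSV).astype(int);H,S=hsv[...,0],hsv[...,1]
    def show(t,m):
        X=P[m&np.isfinite(Z)]; print(n,t,len(X),np.median(X,0).round(4),X.mean(0).round(4)); return X
    X=show("lip",reg(*box[0])&(H<20)&(S>180)); print(cv2.minAreaRect(mm(X)))
    X=show("bar",reg(*box[3])&(im.max(-1)<70)&(Z>.12)&(Z<.17)); print(cv2.minAreaRect(mm(X)))
    show("lime",reg(*box[1])&(H>30)&(H<75)&(S>120))
    X=show("rim",reg(*box[1])&(S<60)&(Z>.034)&(Z<.055)); print(cv2.minEnclosingCircle(mm(X)))
    X=show("cont",reg(*box[2])&(Z>.05)&(Z<.07)); print(cv2.minEnclosingCircle(mm(X)),cv2.fitEllipse(mm(X)))
E
python3 m.py
```

```text
top lip 132 [0.6087 0.0465 0.0439] [0.6087 0.0461 0.0439]
((608.7486572265625, 46.498538970947266), (39.88543701171875, 45.24359130859375), 4.119000434875488)
top bar 93 [0.5051 0.0352 0.1488] [0.5059 0.0353 0.1474]
((506.787109375, 35.396785736083984), (11.492980003356934, 76.10179138183594), 6.169217109680176)
top lime 55 [0.5018 0.0361 0.0484] [0.5018 0.0359 0.0525]
top rim 475 [0.5027 0.0289 0.0382] [0.5068 0.0341 0.0385]
((508.2369689941406, 35.624305725097656), 84.47169494628906)
top cont 199 [0.4928 0.3098 0.0579] [0.4918 0.3057 0.0577]
((488.3659973144531, 302.5571594238281), 66.04191589355469) ((488.46044921875, 301.7439270019531), (123.94978332519531, 125.4342269897461), 154.44847106933594)
side lip 63 [0.6097 0.0492 0.0443] [0.6097 0.0484 0.0443]
((612.0303344726562, 47.63117218017578), (34.29853820800781, 34.052940368652344), 4.1079888343811035)
side bar 134 [0.5056 0.0328 0.148 ] [0.5061 0.0322 0.1453]
((507.7416076660156, 34.398109436035156), (13.570890426635742, 80.87456512451172), 5.870781898498535)
side lime 88 [0.5047 0.0262 0.049 ] [0.5048 0.0269 0.0481]
side rim 555 [0.5153 0.0555 0.0387] [0.513  0.0461 0.0391]
((525.51416015625, 33.10353088378906), 99.86675262451172)
side cont 259 [0.4925 0.3105 0.0569] [0.4919 0.3033 0.0566]
((492.6343078613281, 299.5292053222656), 68.56980895996094) ((490.2815246582031, 299.1413269042969), (123.87316131591797, 125.21639251708984), 18.909976959228516)
```

```bash
cat > p.py <<'E'
import sys
from h import *
from scipy.spatial.transform import Rotation as R
def rel(p,yaw):
    "shift (cm, tool axes) and rotvec from the measured pose to TCP p, tool down, tool y at yaw (deg)"
    s=state(); q=s["tool_rot"]; C=R.from_quat([q[1],q[2],q[3],q[0]])
    a=np.radians((yaw+90)/2); T=R.from_rotvec(np.pi*np.array([np.cos(a),np.sin(a),0]))
    print("t",s["time"],"tcp",s["tool_pos"].round(4),"F",s["contact_force"].round(1),"w",round(s["gripper_width"],3),"g",s["grasp_force"],
      "Yyaw",np.degrees(np.arctan2(*C.as_matrix()[[1,0],[1,1]])).round(2),"joints",s["joint_pos"].round(2))
    print("shift cm",(C.inv().apply(np.array(p)-s["tool_pos"])*100).round(2),"rot",(C.inv()*T).as_rotvec().round(4))
if __name__=="__main__": rel([float(x) for x in sys.argv[1:4]],float(sys.argv[4]))
E
python3 p.py .507 .035 .20 6
```

```text
t 0.1 tcp [0.2424 0.5755 0.2442] F [-0.2 -0.1  0.2] w 0.999 g 0.0 Yyaw 67.15 joints [ 1.05  0.05  1.61  0.    1.48 -0.12]
shift cm [-45.37 -39.53   4.48] rot [-1.8000e-03  8.0000e-04  1.0673e+00]
```

send_rows(
  steps=[
    {"translation": [-1.5,-1.3,0],"delta_rot": [0,0,0.03],"jaw": 8.5},
    {"translation": [-4.5,-3.9,0],"delta_rot": [0,0,0.1],"jaw": 8.5},
    {"translation": [-7.5,-6.5,0],"delta_rot": [0,0,0.17],"jaw": 8.5},
    {"translation": [-10.5,-9.1,0],"delta_rot": [0,0,0.24],"jaw": 8.5},
    {"translation": [-13.5,-11.7,0],"delta_rot": [0,0,0.31],"jaw": 8.5},
    {"translation": [-16.5,-14.3,0],"delta_rot": [0,0,0.38],"jaw": 8.5},
    {"translation": [-19.5,-17,0],"delta_rot": [0,0,0.45],"jaw": 8.5},
    {"translation": [-22.5,-19.6,0],"delta_rot": [0,0,0.52],"jaw": 8.5},
  ],
)

```text
time: 0.9
tool_pos: [0.374, 0.3063, 0.2448]
tool_rot: [-0.0, 0.445, 0.896, -0.0]
contact_force: [0.1, 0.0, 0.0]
gripper_width: 0.996
grasp_force: 0.0
```

```bash
python3 p.py .507 .035 .20 6
```

```text
t 0.9 tcp [0.374  0.3063 0.2448] F [0.1 0.  0. ] w 0.996 g 0.0 Yyaw 37.21 joints [ 0.53 -0.3   1.93 -0.    1.51 -0.12]
shift cm [-29.65  -5.81   4.49] rot [-5.000e-04  2.000e-04  5.447e-01]
```

send_rows(
  steps=[
    {"translation": [-4,-0.8,0.5],"delta_rot": [0,0,0.07],"jaw": 8.5},
    {"translation": [-8.3,-1.6,1],"delta_rot": [0,0,0.15],"jaw": 8.5},
    {"translation": [-12.6,-2.5,1.8],"delta_rot": [0,0,0.23],"jaw": 8.5},
    {"translation": [-17,-3.3,2.6],"delta_rot": [0,0,0.31],"jaw": 8.5},
    {"translation": [-21.3,-4.2,3.4],"delta_rot": [0,0,0.39],"jaw": 8.5},
    {"translation": [-25.3,-5,4],"delta_rot": [0,0,0.47],"jaw": 8.5},
    {"translation": [-28.3,-5.6,4.4],"delta_rot": [0,0,0.52],"jaw": 7},
    {"translation": [-29.6,-5.8,4.5],"delta_rot": [0,0,0.545],"jaw": 6},
  ],
)

```text
time: 1.7
tool_pos: [0.5075, 0.0352, 0.1991]
tool_rot: [-0.001, 0.67, 0.742, -0.001]
contact_force: [0.1, -0.3, -0.9]
gripper_width: 0.713
grasp_force: 0.0
```

```bash
python3 - <<'E'
from h import *
f=grab_frame("wrist"); np.save("w.npy",f,allow_pickle=True); cv2.imwrite("pics/w.png",f["pixels"])
P=cloud(f);Z=P[...,2]; 
m=(f["pixels"].max(-1)<70)&(Z>.144)&(Z<.156)&(abs(P[...,0]-.507)<.04)&(abs(P[...,1]-.035)<.06)
X=P[m]; print(m.sum(),np.median(X,0),X.min(0),X.max(0),cv2.minAreaRect((X[:,:2]*1000).astype(np.float32)))
E
python3 p.py .507 .035 .133 6
```

```text
1232 [0.5093682  0.02047642 0.14874784] [ 0.49734998 -0.00288932  0.14424564] [0.51668857 0.0752292  0.15070801] ((507.48138427734375, 36.0417594909668), (12.530220031738281, 78.63793182373047), 6.329554080963135)
t 1.75 tcp [0.508  0.0349 0.1994] F [ 0.1 -2.  -0.4] w 0.701 g 0.0 Yyaw 5.86 joints [-0.08 -0.2   1.93 -0.    1.41 -0.18]
shift cm [ 0.03 -0.09  6.64] rot [-0.0013  0.0008 -0.0024]
```

View pics/w.png

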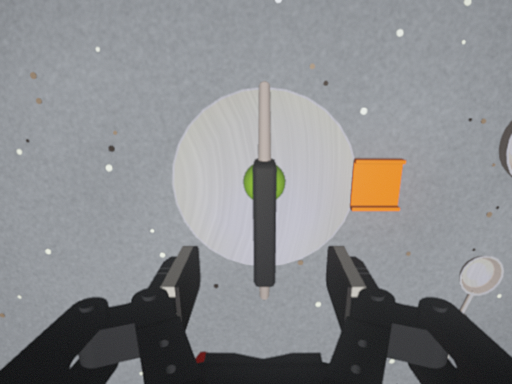

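The wrist view shows the bar centred between the open fingers (col 264), with the lime beneath it at (264,182) and the lip on the right. I'll descend and close.

send_rows(
  steps=[
    {"translation": [0.1,0,0.7],"delta_rot": [-0.001,0.001,0],"jaw": 6},
    {"translation": [0.1,0,1.8],"delta_rot": [-0.001,0.001,0],"jaw": 6},
    {"translation": [0.1,0,3],"delta_rot": [-0.001,0.001,0],"jaw": 6},
    {"translation": [0.1,0,4.2],"delta_rot": [-0.001,0.001,0],"jaw": 5},
    {"translation": [0.1,0,5.2],"delta_rot": [-0.001,0.001,0],"jaw": 4},
    {"translation": [0.1,0,6],"delta_rot": [-0.001,0.001,0],"jaw": 3.5},
    {"translation": [0.1,0,6.4],"delta_rot": [-0.001,0.001,0],"jaw": 3},
    {"translation": [0.1,0,6.55],"delta_rot": [-0.001,0.001,0],"jaw": 2.6},
  ],
)

```text
time: 2.55
tool_pos: [0.5071, 0.0385, 0.1342]
tool_rot: [-0.0, 0.668, 0.744, 0.0]
contact_force: [0.5, 0.5, -0.1]
gripper_width: 0.304
grasp_force: 0.0
```

```bash
python3 p.py .5075 .036 .133 6
```

```text
t 2.55 tcp [0.5071 0.0385 0.1342] F [ 0.5  0.5 -0.1] w 0.304 g 0.0 Yyaw 6.13 joints [-0.07 -0.13  1.98  0.    1.29 -0.18]
shift cm [-0.25  0.01  0.12] rot [ 0.0003 -0.0011  0.0023]
```

Close slowly, to avoid jerking the lime.

send_rows(
  steps=[
    {"translation": [-0.1,0,0.05],"delta_rot": [0,0,0],"jaw": 2.3},
    {"translation": [-0.2,0,0.1],"delta_rot": [0,0,0],"jaw": 2.1},
    {"translation": [-0.2,0,0.1],"delta_rot": [0,0,0],"jaw": 1.9},
    {"translation": [-0.2,0,0.1],"delta_rot": [0,0,0],"jaw": 1.7},
    {"translation": [-0.2,0,0.1],"delta_rot": [0,0,0],"jaw": 1.5},
    {"translation": [-0.2,0,0.1],"delta_rot": [0,0,0],"jaw": 1.3},
    {"translation": [-0.2,0,0.1],"delta_rot": [0,0,0],"jaw": 1.0},
    {"translation": [-0.2,0,0.1],"delta_rot": [0,0,0],"jaw": 0.5},
  ],
)

```text
time: 3.35
tool_pos: [0.5079, 0.0365, 0.1342]
tool_rot: [0.0, 0.668, 0.744, 0.001]
contact_force: [2.0, -0.8, 1.0]
gripper_width: 0.151
grasp_force: 59.6
```

send_rows(
  steps=[
    {"translation": [0,0,0],"delta_rot": [0,0,0],"jaw": 0},
    {"translation": [0,0,0],"delta_rot": [0,0,0],"jaw": 0},
    {"translation": [0,0,0],"delta_rot": [0,0,0],"jaw": 0},
    {"translation": [0,0,0],"delta_rot": [0,0,0],"jaw": 0},
    {"translation": [0,0,-0.05],"delta_rot": [0,0,0],"jaw": 0},
    {"translation": [0,0,-0.15],"delta_rot": [0,0,0],"jaw": 0},
    {"translation": [0,0,-0.3],"delta_rot": [0,0,0],"jaw": 0},
    {"translation": [0,0,-0.5],"delta_rot": [0,0,0],"jaw": 0},
  ],
)

```text
time: 4.15
tool_pos: [0.5063, 0.0365, 0.1375]
tool_rot: [-0.001, 0.668, 0.744, -0.0]
contact_force: [0.1, 0.5, -4.7]
gripper_width: 0.152
grasp_force: 59.0
```

```bash
python3 p.py .5075 .036 .204 6
```

```text
t 4.15 tcp [0.5063 0.0365 0.1375] F [ 0.1  0.5 -4.7] w 0.152 g 58.99318814277649 Yyaw 6.13 joints [-0.08 -0.14  1.98  0.    1.3  -0.18]
shift cm [-0.05  0.1  -6.65] rot [-0.0021 -0.0014  0.0023]
```

send_rows(
  steps=[
    {"translation": [0,0,-0.3],"delta_rot": [0,0,0],"jaw": 0},
    {"translation": [0,0,-0.7],"delta_rot": [0,0,0],"jaw": 0},
    {"translation": [0,0,-1.1],"delta_rot": [0,0,0],"jaw": 0},
    {"translation": [0,0,-1.5],"delta_rot": [0,0,0],"jaw": 0},
    {"translation": [0,0,-1.9],"delta_rot": [0,0,0],"jaw": 0},
    {"translation": [0,0,-2.3],"delta_rot": [0,0,0],"jaw": 0},
    {"translation": [0,0,-2.7],"delta_rot": [0,0,0],"jaw": 0},
    {"translation": [0,0,-3.1],"delta_rot": [0,0,0],"jaw": 0},
  ],
)

```text
time: 4.95
tool_pos: [0.5075, 0.0364, 0.1702]
tool_rot: [-0.0, 0.668, 0.744, 0.001]
contact_force: [-0.2, 0.2, -3.1]
gripper_width: 0.154
grasp_force: 59.0
```

send_rows(
  steps=[
    {"translation": [0,0,-0.4],"delta_rot": [0,0,0],"jaw": 0},
    {"translation": [0,0,-0.9],"delta_rot": [0,0,0],"jaw": 0},
    {"translation": [0,0,-1.4],"delta_rot": [0,0,0],"jaw": 0},
    {"translation": [0,0,-1.9],"delta_rot": [0,0,0],"jaw": 0},
    {"translation": [0,0,-2.4],"delta_rot": [0,0,0],"jaw": 0},
    {"translation": [0,0,-2.8],"delta_rot": [0,0,0],"jaw": 0},
    {"translation": [0,0,-3.1],"delta_rot": [0,0,0],"jaw": 0},
    {"translation": [0,0,-3.2],"delta_rot": [0,0,0],"jaw": 0},
  ],
)

```text
time: 5.75
tool_pos: [0.5077, 0.0364, 0.2023]
tool_rot: [0.0, 0.668, 0.744, 0.001]
contact_force: [-0.0, 0.6, -3.3]
gripper_width: 0.15
grasp_force: 59.0
```

```bash
python3 p.py .5075 .036 .204 93.9; python3 - <<'E'
from h import *
for n in ("top","side"):
    f=grab_frame(n); np.save(n+"1.npy",f,allow_pickle=True)
    if n=="side": cv2.imwrite("pics/s1.png",cv2.resize(f["pixels"][140:260,170:330],None,fx=4,fy=4))
E
```

```text
t 5.75 tcp [0.5077 0.0364 0.2023] F [-0.   0.6 -3.3] w 0.15 g 59.02686059474945 Yyaw 6.13 joints [-0.08 -0.2   1.93  0.    1.42 -0.18]
shift cm [-0.04 -0.02 -0.17] rot [ 2.0000e-03  6.0000e-04 -1.5319e+00]
```

View pics/s1.png

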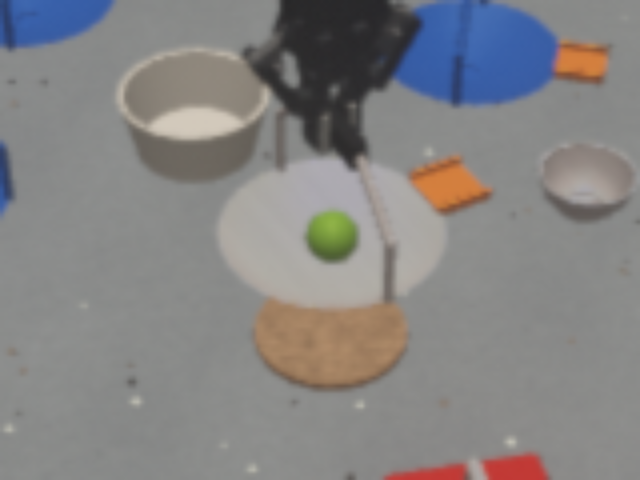

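The side crop shows the dish clear of the mat and level, with the lime at (332,236) in its middle. Now I'll turn it in place.

send_rows(
  steps=[
    {"translation": [0,0,0],"delta_rot": [0,0,-0.01],"jaw": 0},
    {"translation": [0,0,0],"delta_rot": [0,0,-0.04],"jaw": 0},
    {"translation": [0,0,0],"delta_rot": [0,0,-0.09],"jaw": 0},
    {"translation": [0,0,0],"delta_rot": [0,0,-0.15],"jaw": 0},
    {"translation": [0,0,0],"delta_rot": [0,0,-0.21],"jaw": 0},
    {"translation": [0,0,0],"delta_rot": [0,0,-0.27],"jaw": 0},
    {"translation": [0,0,0],"delta_rot": [0,0,-0.33],"jaw": 0},
    {"translation": [0,0,0],"delta_rot": [0,0,-0.39],"jaw": 0},
  ],
)

```text
time: 6.65
tool_pos: [0.5073, 0.0364, 0.2014]
tool_rot: [-0.0, 0.51, 0.86, 0.001]
contact_force: [0.4, -0.3, -3.8]
gripper_width: 0.154
grasp_force: 59.0
```

send_rows(
  steps=[
    {"translation": [0,0,0],"delta_rot": [0,0,-0.06],"jaw": 0},
    {"translation": [0,0,0],"delta_rot": [0,0,-0.12],"jaw": 0},
    {"translation": [0,0,0],"delta_rot": [0,0,-0.18],"jaw": 0},
    {"translation": [0,0,0],"delta_rot": [0,0,-0.24],"jaw": 0},
    {"translation": [0,0,0],"delta_rot": [0,0,-0.31],"jaw": 0},
    {"translation": [0,0,0],"delta_rot": [0,0,-0.38],"jaw": 0},
    {"translation": [0,0,0],"delta_rot": [0,0,-0.45],"jaw": 0},
    {"translation": [0,0,0],"delta_rot": [0,0,-0.52],"jaw": 0},
  ],
)

```text
time: 7.45
tool_pos: [0.5073, 0.0364, 0.2014]
tool_rot: [-0.0, 0.272, 0.962, 0.001]
contact_force: [-0.0, -0.1, -3.0]
gripper_width: 0.154
grasp_force: 59.0
```

send_rows(
  steps=[
    {"translation": [0,0,0],"delta_rot": [0,0,-0.07],"jaw": 0},
    {"translation": [0,0,0],"delta_rot": [0,0,-0.14],"jaw": 0},
    {"translation": [0,0,0],"delta_rot": [0,0,-0.21],"jaw": 0},
    {"translation": [0,0,0],"delta_rot": [0,0,-0.28],"jaw": 0},
    {"translation": [0,0,0],"delta_rot": [0,0,-0.35],"jaw": 0},
    {"translation": [0,0,0],"delta_rot": [0,0,-0.42],"jaw": 0},
    {"translation": [0,0,0],"delta_rot": [0,0,-0.48],"jaw": 0},
    {"translation": [0,0,0],"delta_rot": [0,0,-0.53],"jaw": 0},
  ],
)

```text
time: 8.25
tool_pos: [0.5073, 0.0364, 0.2014]
tool_rot: [0.0, 0.011, 1.0, 0.001]
contact_force: [0.3, 0.3, -2.9]
gripper_width: 0.155
grasp_force: 59.0
```

send_rows(
  steps=[
    {"translation": [0,0,0],"delta_rot": [0,0,-0.04],"jaw": 0},
    {"translation": [0,0,0],"delta_rot": [0,0,-0.07],"jaw": 0},
    {"translation": [0,0,0],"delta_rot": [0,0,-0.09],"jaw": 0},
    {"translation": [0,0,0],"delta_rot": [0,0,-0.09],"jaw": 0},
    {"translation": [0,0,0],"delta_rot": [0,0,-0.09],"jaw": 0},
    {"translation": [0,0,0],"delta_rot": [0,0,-0.09],"jaw": 0},
    {"translation": [0,0,0],"delta_rot": [0,0,-0.09],"jaw": 0},
    {"translation": [0,0,0],"delta_rot": [0,0,-0.09],"jaw": 0},
  ],
)

```text
time: 9.05
tool_pos: [0.5075, 0.0364, 0.2018]
tool_rot: [0.0, -0.033, 0.999, 0.001]
contact_force: [-0.9, -0.6, -2.7]
gripper_width: 0.151
grasp_force: 59.0
```

```bash
cat > q.py <<'E'
import sys
from h import *
v,u=np.mgrid[:384,:512]
out=[]
for n in ("top","side"):
    f=grab_frame(n); P=cloud(f); Z=P[...,2]
    hsv=cv2.cvtColor(f["pixels"],cv2.COLOR_BGR2HSV).astype(int);H,S=hsv[...,0],hsv[...,1]
    box=(P[...,0]>.39)&(P[...,0]<.62)&(P[...,1]>-.08)&(P[...,1]<.4)
    m=box&(H<20)&(S>180)&(Z>.08)&(Z<.15); X=P[m]
    r=cv2.minAreaRect((X[:,:2]*1000).astype(np.float32)); print(n,"lip",len(X),np.median(X,0).round(4),r)
    m=box&(H>30)&(H<75)&(S>120)&(Z>.06)
    print("lime",m.sum(),np.median(P[m],0).round(4) if m.any() else "")
    m=(abs(P[...,0]-.49)<.09)&(abs(P[...,1]-.301)<.09)&(Z>.05)&(Z<.07); X=P[m]
    print("cont",m.sum(),cv2.minEnclosingCircle((X[:,:2]*1000).astype(np.float32)))
    out.append(cv2.resize(f["pixels"][130:270,140:320] if n=="side" else f["pixels"][140:280,160:340],None,fx=2.2,fy=2.2))
cv2.imwrite(sys.argv[1],np.hstack(out))
E
python3 q.py pics/q1.png; python3 p.py .5075 .036 .204 93.9
```

```text
top lip 153 [0.5003 0.1412 0.1117] ((500.7016296386719, 139.90463256835938), (46.852752685546875, 38.75876998901367), 0.321871817111969)
lime 35 [0.4958 0.0474 0.1179]
cont 202 ((489.0676574707031, 302.2099914550781), 65.87287139892578)
side lip 0 [nan nan nan] ((0.0, 0.0), (0.0, 0.0), 0.0)
lime 88 [0.5058 0.0272 0.116 ]
cont 259 ((490.1190490722656, 300.0771484375), 68.45195770263672)
t 9.15 tcp [0.5075 0.0364 0.2018] F [ 0.1  0.4 -2.6] w 0.156 g 59.0161406993866 Yyaw 93.79 joints [-0.08 -0.2   1.93  0.    1.42 -1.71]
shift cm [-0.   -0.04 -0.22] rot [ 0.001   0.001  -0.0019]
  return _methods._mean(a, axis=axis, dtype=dtype,
  ret = um.true_divide(
```

View pics/q1.png

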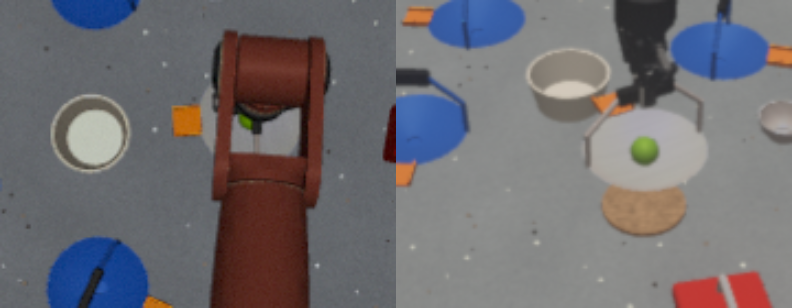

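The left half (top) shows the lip at (187,121) pointing at the container at (90,133). The right half (side) shows the dish level, with the lime centred at (645,150). Next I'll carry it 14 cm along tool y.

send_rows(
  steps=[
    {"translation": [0,0.1,0],"delta_rot": [0,0,0],"jaw": 0},
    {"translation": [0,0.3,0],"delta_rot": [0,0,0],"jaw": 0},
    {"translation": [0,0.6,0],"delta_rot": [0,0,0],"jaw": 0},
    {"translation": [0,1.0,0],"delta_rot": [0,0,0],"jaw": 0},
    {"translation": [0,1.5,0],"delta_rot": [0,0,0],"jaw": 0},
    {"translation": [0,2.1,0],"delta_rot": [0,0,0],"jaw": 0},
    {"translation": [0,2.7,0],"delta_rot": [0,0,0],"jaw": 0},
    {"translation": [0,3.3,0],"delta_rot": [0,0,0],"jaw": 0},
  ],
)

```text
time: 9.95
tool_pos: [0.5052, 0.07, 0.2018]
tool_rot: [0.0, -0.033, 0.999, 0.001]
contact_force: [-0.2, 0.0, -4.3]
gripper_width: 0.155
grasp_force: 59.0
```

send_rows(
  steps=[
    {"translation": [0,0.6,0],"delta_rot": [0,0,0],"jaw": 0},
    {"translation": [0,1.2,0],"delta_rot": [0,0,0],"jaw": 0},
    {"translation": [0,1.8,0],"delta_rot": [0,0,0],"jaw": 0},
    {"translation": [0,2.4,0],"delta_rot": [0,0,0],"jaw": 0},
    {"translation": [0,3.0,0],"delta_rot": [0,0,0],"jaw": 0},
    {"translation": [0,3.6,0],"delta_rot": [0,0,0],"jaw": 0},
    {"translation": [0,4.2,0],"delta_rot": [0,0,0],"jaw": 0},
    {"translation": [0,4.8,0],"delta_rot": [0,0,0],"jaw": 0},
  ],
)

```text
time: 10.75
tool_pos: [0.5021, 0.1177, 0.2019]
tool_rot: [0.0, -0.033, 0.999, 0.001]
contact_force: [0.5, 0.1, -3.7]
gripper_width: 0.154
grasp_force: 59.0
```

send_rows(
  steps=[
    {"translation": [0,0.6,0],"delta_rot": [0,0,0],"jaw": 0},
    {"translation": [0,1.2,0],"delta_rot": [0,0,0],"jaw": 0},
    {"translation": [0,1.8,0],"delta_rot": [0,0,0],"jaw": 0},
    {"translation": [0,2.4,0],"delta_rot": [0,0,0],"jaw": 0},
    {"translation": [0,3.0,0],"delta_rot": [0,0,0],"jaw": 0},
    {"translation": [0,3.5,0],"delta_rot": [0,0,0],"jaw": 0},
    {"translation": [0,4.0,0],"delta_rot": [0,0,0],"jaw": 0},
    {"translation": [0,4.4,0],"delta_rot": [0,0,0],"jaw": 0},
  ],
)

```text
time: 11.55
tool_pos: [0.4992, 0.1616, 0.202]
tool_rot: [0.0, -0.033, 0.999, 0.001]
contact_force: [0.0, 0.2, -2.9]
gripper_width: 0.155
grasp_force: 59.0
```

send_rows(
  steps=[
    {"translation": [0,0.4,0],"delta_rot": [0,0,0],"jaw": 0},
    {"translation": [0,0.8,0],"delta_rot": [0,0,0],"jaw": 0},
    {"translation": [0,1.1,0],"delta_rot": [0,0,0],"jaw": 0},
    {"translation": [0,1.3,0],"delta_rot": [0,0,0],"jaw": 0},
    {"translation": [0,1.4,0],"delta_rot": [0,0,0],"jaw": 0},
    {"translation": [0,1.4,0],"delta_rot": [0,0,0],"jaw": 0},
    {"translation": [0,1.4,0],"delta_rot": [0,0,0],"jaw": 0},
    {"translation": [0,1.4,0],"delta_rot": [0,0,0],"jaw": 0},
  ],
)

```text
time: 12.35
tool_pos: [0.4983, 0.175, 0.2019]
tool_rot: [0.0, -0.033, 0.999, 0.001]
contact_force: [0.4, -0.2, -3.3]
gripper_width: 0.16
grasp_force: 59.0
```

```bash
python3 q.py pics/q2.png 2>/dev/null; python3 p.py .498 .1763 .202 93.9
```

```text
top lip 79 [0.4886 0.2853 0.1123] ((492.6526184082031, 285.4486083984375), (45.626800537109375, 21.87162208557129), 3.472158193588257)
lime 21 [0.4884 0.1628 0.1143]
cont 129 ((488.4537353515625, 303.3609313964844), 65.50869750976562)
side lip 12 [0.5027 0.2695 0.1125] ((501.95281982421875, 270.6279296875), (24.69517707824707, 9.459346771240234), 22.50690460205078)
lime 77 [0.4957 0.1646 0.1155]
cont 86 ((487.1295166015625, 303.8775329589844), 65.53596496582031)
t 12.45 tcp [0.4983 0.175  0.202 ] F [-0.1 -0.5 -3.6] w 0.15 g 58.98709774017334 Yyaw 93.78 joints [ 0.2  -0.15  1.88  0.    1.41 -1.44]
shift cm [ 0.02  0.13 -0.  ] rot [ 0.001  0.001 -0.002]
```

View pics/q2.png

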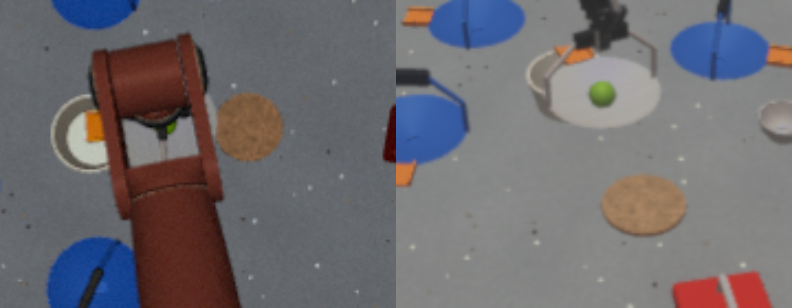

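The top view shows the lip end over the container's mouth, and the side view shows the dish level with the lime centred at (601,93). The estimated lip end is within about 5 mm of the mouth's centre, roughly 50 mm above the rim.

```bash
python3 -c "
from plant import *
print(job_done())"
```

```text
the job is handed in; nothing more can be done
None
```

I handed the job in at about 12.5 s: the gripper holds the dish level and still, its lip end about 5 mm from the centre of the container's mouth and roughly 50 mm above the rim, with the lime centred (no verdict was returned).

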